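Fit the pivot clip of a slit-lamp base

ROBOT

A 6-joint arm with a two-finger parallel gripper is mounted at the origin on the work surface. World frame = base frame: x ahead of the robot, y to its left, z up, the work surface at z = 0. Lengths are in m, angles in rad, forces in N, time in s.
With the tool pointing down it reaches from about 0.35 to 0.775 m from the base axis. Payload 7.3 kg.
Tool frame: the origin (TCP) lies on the centre line of the jaws, within the pads' length; the fingertips stand 17 mm ahead of it and the grasp point (between the pads) lies 2 mm behind it; z points along the fingers, x is the direction in which the jaws open and shut, and the axes are right-handed (so a half turn about z gives the same grasp; the last joint's range is limited). The gripper opens to 92 mm and grips with 3 to 60 N. Pads are 19 mm wide; open, the fingers measure 130 mm over their backs; the gripper's body (75 mm by 190 mm) begins 47 mm behind the grasp point.
Start: joints at [1.124, 0.342, 1.524, -0, 1.275, -0.146], TCP at [0.156, 0.501, 0.223] pointing down, gripper open.
Joint ranges: [-2.53, 2.53], [-0.77, 2.02], [0.04, 2.7], [-1, 4.14], [0.28, 2.66], [-3.11, 3.11]. Speed limits (rad/s): [2.57, 2.57, 3.14, 3.14, 3.14, 3.14].

INTERFACE

Orientations are given as a rotation vector (axis times angle).
In Python, from plant import state, camera, camera_model, hand_in gives the robot as it stands.
- The arm moves only by the shell command python3 -m creep 'ROWS' [OPENING] [FORCE]. ROWS is JSON, a list of rows, each a list of 4 numbers: the shift along the tool's x, y, z in m, then the turn about the tool's z in degrees. A call has 1 to 12 rows; each row is the pose to reach, as a shift and turn from the pose measured when the call began, along the tool's axes at that moment; what a row does not reach only later rows make up. A row lasts 1/8 s, in which the tool goes at most 62.5 mm and 10.7 degrees, less where a joint would pass 70% of its speed; a pose out of reach is approached as far as the arm can. A call with a gripper value outside its range is refused whole. OPENING is the opening, from -1 (shut) to 1 (fully open), set as the call begins (- or left out, the last holds). The fingers move at their own pace and stop on an object; FORCE is the grip in N (left out, the last holds). Time passes only in rows, so rows that repeat a pose let the fingers close. It gives the time, the measured TCP pose, the force and the opening at its end, in the units of the state.
- state(): the state, without advancing time (a new reading comes with each control period).
- camera(name): name is "scene" or "top" or "wrist"; returns (picture, depth): 480x640x3 uint8, red, green, blue; 480x640 float32, m along the optical axis (not along the pixel's ray), 0 where there is no reading.
- camera_model(name): a dict with "fovy" (degrees; the focal length in pixels is half the picture's height over the tangent of half this angle, whatever the lens; pixels are square), "cx", "cy" (the principal point, pixels), "D" ([k1, k2, p1, p2, k3] as OpenCV has them; the pictures are not rectified), "R" (3x3) and "t" (3): a world point X has camera coordinates R X + t. Camera axes: x right, y down, z forward; pixel columns grow to the right and rows downward; lengths in m; the calibration is good to about 2 mm. A picture is of the moment at which its call begins: read the wrist's pose just before it. camera_model takes no time and is no camera call; for the wrist camera it gives the pose at the moment of the call.
- hand_in(): hands the job in, once; it reports no verdict.
The state is a dict: "t": time; "q": joint angles; "qvel": joint speeds; "tau": joint torques, N m; "tool_pos": TCP position; "orientation": TCP orientation; "wrist_force": force on the tool from outside, world axes, zero at the start; "ft_torque": the same for the moment, N m; "finger_gap": finger opening in m.
Only numpy, scipy, OpenCV 4.12 (cv2) and the standard library are available. Lean on these libraries where they do the work, as an engineer would, in place of code of your own. Each camera call takes 0.05 s, during which the arm holds its last target.

TASK

The slit-lamp base on the bench has its arms back on the pivot shaft. Take the blue retaining clip out of its compartment in the sloped parts tray and push it sideways into the groove of the shaft, on top of the brass washer, until it snaps fully home, lying flat; then let go of it. Leave the other parts in the tray in their compartments.

Things in the scene. Friction and masses are not known exactly. Their poses are not given: they have to be found in the camera images.
- clip_tab (a point): Blue horseshoe retaining clip, about 18 g, 50 mm long, 26 wide over the jaws, flat on its compartment's sloped floor with its mouth up the slope within 0.6 rad. This point: centre of its finger tab, a block 28 mm long (clip x), 12 wide (y), 16 high (z), 8 mm above the clip's flat underside. Clip axes: x from the tab to the open mouth, z up, square to the underside.
- clip_bore (a point): Centre of the blue clip's round seat, 26.6 mm ahead of the tab's centre along clip x, half-way up the 9 mm thick jaws (4.5 mm above the underside); axes as clip_tab. Both jaws are sprung; their flared lips leave a 10.6 mm mouth, centred 5 mm ahead of this point, and spread as the shaft passes. Pushing it on takes about 6 to 12 N (more if off line) along clip x, most of it 7 mm before home; then it snaps in.
- groove (a point): Where clip_bore must come: on the axis of the upright pivot shaft, 4.5 mm above the brass washer (30 mm diameter), 153.5 mm above the table. The groove is 14 mm in diameter and 12 mm high, from the washer's top up to the shaft's head (18 mm diameter, its top 172 mm above the table). Axes as lamp_base. The clip may go on from any free side; once home, its lips grip the shaft.
- lamp_base: Fixed cream slit-lamp base on a black mat, 270 x 250 mm. Origin: on the table below the shaft; z up, -x to the joystick (115 mm from the shaft, top 132 mm high), a free side for pushing the clip on along +x. Arm hub under the washer: 46 mm diameter, top 146 mm high. Lamp arm to +x (stud 130 mm out, top 144 mm), microscope arm 75 degrees round to -y (dovetail 138 mm out, top 157 mm).
- tray: Fixed grey parts tray, four compartments in a row along its y. Its floor slopes 15 degrees, rising along its x; z is square to the floor. Origin: centre of its underside, 30 mm above the table; the floor is 4 mm above it. Compartments 94 mm (y) by 110 mm (x) inside, centres at y = -145.5, -48.5, 48.5, 145.5 mm; walls 3 mm thick, top 26 mm above the underside, front wall (-x) 16 mm.
- big_clip_mid (a point): Middle of the larger yellow clip (63 mm long, 36 mm wide, 9 to 16 mm high) in another compartment; not to be used.
- thumb_screw_mid (a point): Middle of a black thumb screw (26 mm diameter, 34 mm high) standing on its head in another compartment.
- roller_mid (a point): Middle of a steel roller (38 mm diameter, 12 mm high) lying in another compartment.

How it is judged:
By the outcome, as a careful person would: the job done as asked, in the order asked, and still so for the second after the job is handed in, with the robot touching nothing.
It also fails if it takes over 35 s, if anything falls off the work surface, if the arm or the gripper's body presses on something with over 40 N, if the wrist force passes 120 N, or if a joint passes its speed limit or range.

## Working session

There is one attempt and no reset: what is moved stays moved. The work goes in short steps, Python scripts to look and compute and a shell command to move; the robot and the scene stay as the last step left them, time stands still between calls to the robot, and variables do not carry over. Pictures are saved under pics/ and viewed, and the job is handed in when it is done.

```bash
ls; mkdir -p pics
cat > h.py <<'E'
import numpy as np, cv2
from plant import state, camera, camera_model, hand_in
def K(m):
    f=240/np.tan(np.radians(m['fovy'])/2); return np.array([[f,0,m['cx']],[0,f,m['cy']],[0,0,1]])
def px2w(m,u,v,d):
    n=cv2.undistortPoints(np.array([[[u,v]]],float),K(m),np.array(m['D'],float))[0,0]
    return np.array(m['R']).T@(np.array([n[0]*d,n[1]*d,d])-np.array(m['t']))
def w2px(m,P):
    R=np.array(m['R']);r=cv2.Rodrigues(R)[0]
    return cv2.projectPoints(np.array(P,float).reshape(-1,3),r,np.array(m['t'],float),K(m),np.array(m['D'],float))[0][:,0]
def ray_z(m,u,v,z):
    a=px2w(m,u,v,1.);c=-np.array(m['R']).T@np.array(m['t']);d=a-c
    return c+d*(z-c[2])/d[2]
def snap(name,tag):
    m=camera_model(name);s=state();p,d=camera(name)
    cv2.imwrite(f'pics/{tag}.png',p[:,:,::-1]);np.savez(f'pics/{tag}.npz',p=p,d=d,**{k:np.array(v) for k,v in m.items()})
    return m,p,d,s
def load(tag):
    z=np.load(f'pics/{tag}.npz');return z,z['p'],z['d']
def dep(d,u,v,r=2):
    w=d[v-r:v+r+1,u-r:u+r+1];w=w[w>0];return float(np.median(w)) if len(w) else 0
E
python3 - <<'E'
from h import *
for n in ['scene','top','wrist']:
    m,p,d,s=snap(n,n+'0'); print(n,m['fovy'],m['cx'],m['cy'],m['D'],(-np.array(m['R']).T@np.array(m['t'])).round(3))
print(s)
E
```

```text
pics
scene 43.36885407581504 320.76853411047335 235.9495525530576 [-0.04050419  0.          0.          0.          0.        ] [ 1.077 -0.223  1.122]
top 55.306775745937195 320.473938027844 235.78939282042785 [-0.01281141  0.          0.          0.          0.        ] [0.443 0.066 0.89 ]
wrist 62.56998778911376 312.3805300472516 240.2041269118322 [-0.04620625  0.          0.          0.          0.        ] [0.08  0.524 0.385]
{'t': 0.1, 'q': array([ 1.12400141e+00,  3.42620189e-01,  1.52487190e+00,  1.88029472e-05,
        1.27540386e+00, -1.45998638e-01]), 'qvel': array([-9.43064186e-05, -1.28373979e-03, -2.98251090e-03,  5.48259715e-04,
        1.63820751e-03, -1.14491658e-03]), 'tau': array([ 7.10300592e-04, -4.32012892e+01, -2.44696838e+01,  7.19089690e-02,
        5.26333472e-02, -3.37137294e-05]), 'tool_pos': array([0.15536921, 0.50112194, 0.22274883]), 'orientation': array([ 2.52873188e+00,  1.86316120e+00, -1.82019867e-03]), 'wrist_force': array([-0.01563283,  0.28820815, -0.37622497]), 'ft_torque': array([0.01134473, 0.03078112, 0.00220892]), 'finger_gap': 0.09191022193531363}
```

View pics/top0.png

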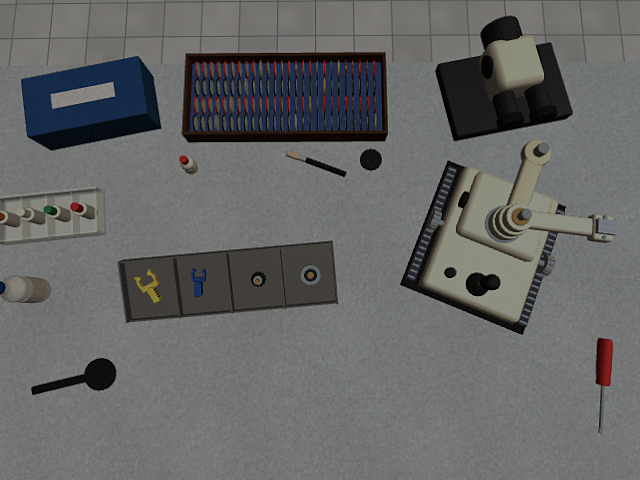

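View pics/scene0.png

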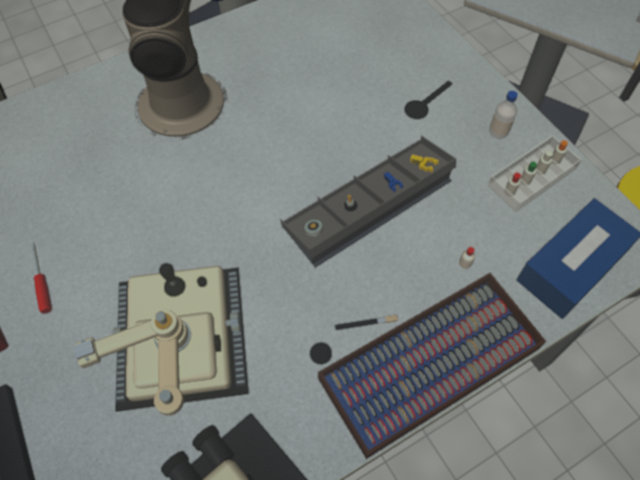

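View pics/wrist0.png

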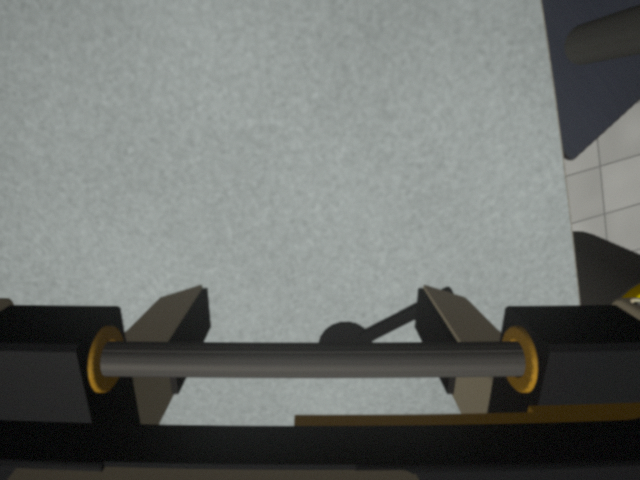

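Run:
```python
from h import *
for n in ['top0','scene0']:
    z,p,d=load(n); print(z['R'].round(3)); print(w2px(z,[[0,0,0],[.156,.501,.223],[.4,0,0],[.4,.2,0]]).round(0))
    print(d.min(),d.max())
z,p,d=load('top0')
for (u,v) in [(200,270),(258,280),(521,215),(483,283),(490,282),(540,150),(603,228),(300,400),(198,290)]:
    print(u,v,px2w(z,u,v,dep(d,u,v)).round(4))
def crop(a,u0,v0,u1,v1,k,name): cv2.imwrite(name,cv2.resize(a[v0:v1,u0:u1,::-1],None,fx=k,fy=k,interpolation=cv2.INTER_CUBIC))
crop(p,115,235,345,330,3.4,'pics/c1.png')
crop(p,395,130,625,340,2.8,'pics/c2.png')
```

```text
[[-0.004 -1.    -0.003]
 [-0.988  0.005 -0.152]
 [ 0.153  0.002 -0.988]]
[[360. 557.]
 [  4. 520.]
 [357. 329.]
 [252. 330.]]
0.0 1.8244654
[[ 0.508  0.861 -0.007]
 [ 0.742 -0.442 -0.505]
 [-0.438  0.251 -0.863]]
[[181. 103.]
 [392.  -6.]
 [255. 220.]
 [333. 182.]]
0.0 2.858704
200 270 [0.5109 0.2925 0.041 ]
258 280 [0.4909 0.1819 0.058 ]
521 215 [ 0.5861 -0.2532  0.1713]
483 283 [ 0.4807 -0.2052  0.1162]
490 282 [ 0.4815 -0.2117  0.1309]
540 150 [ 0.7038 -0.3056  0.1447]
603 228 [ 0.5665 -0.3911  0.1587]
300 400 [ 2.704e-01  1.081e-01 -1.000e-04]
198 290 [0.4738 0.2935 0.0464]
```

View pics/c1.png

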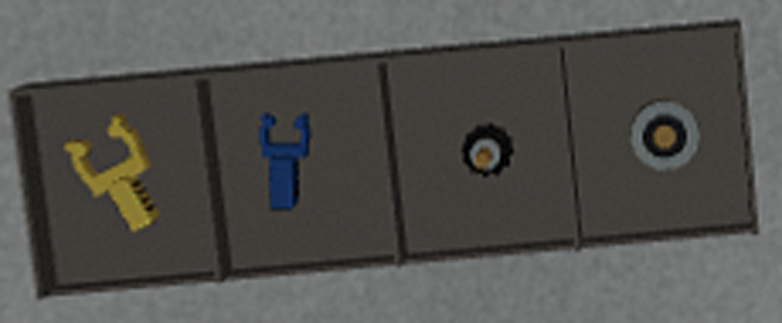

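View pics/c2.png

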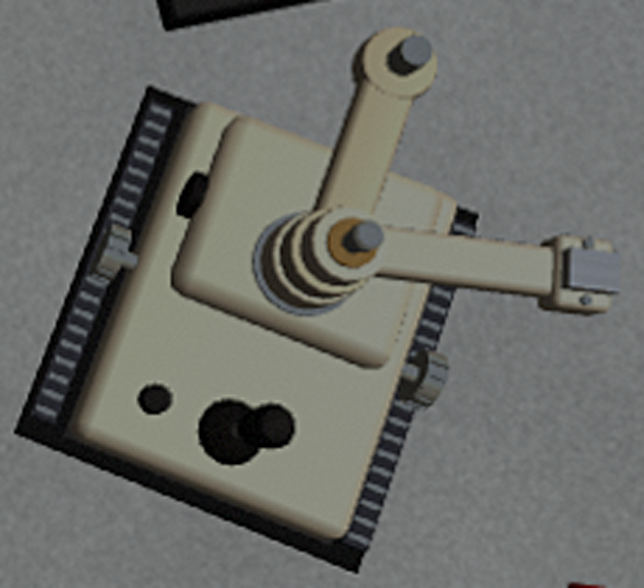

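Run:
```python
from h import *
z,p,d=load('top0')
# tray corners (top of walls) from crop c1 : px = 115+x/3.4, 235+y/3.4
for n,(x,y) in dict(BL=(14,90),BR=(738,22),FL=(42,295),FR=(757,231),w12b=(203,82),w23b=(383,65),w34b=(562,48),w12f=(222,277),w23f=(400,261),w34f=(579,245)).items():
    u,v=115+x/3.4,235+y/3.4
    print(n,round(u,1),round(v,1),dep(d,int(round(u)),int(round(v)),1),px2w(z,u,v,dep(d,int(round(u)),int(round(v)),1)).round(4))
# floor plane
pts=[]
for v in range(250,310,2):
    for u in range(130,330,3):
        if d[v,u]>0: pts.append(px2w(z,u,v,float(d[v,u])))
pts=np.array(pts)
best=None;rng=np.random.default_rng(0)
for _ in range(500):
    a=pts[rng.choice(len(pts),3,False)];n=np.cross(a[1]-a[0],a[2]-a[0]);n/=np.linalg.norm(n)+1e-12
    if n[2]<0:n=-n
    i=np.abs((pts-a[0])@n)<.002
    if best is None or i.sum()>best.sum():best=i
q=pts[best];c=q.mean(0);n=np.linalg.svd(q-c)[2][2];n*=np.sign(n[2]);print('floor',best.sum(),len(pts),c,n,np.degrees(np.arccos(n[2])),'uphill yaw',np.degrees(np.arctan2(-n[1],-n[0])))
hsv=cv2.cvtColor(p,cv2.COLOR_RGB2HSV)
mk=(hsv[:,:,0]>100)&(hsv[:,:,0]<130)&(hsv[:,:,1]>120)
mk[:, :180]=0;mk[:,225:]=0;mk[:250]=0;mk[310:]=0
vs,us=np.nonzero(mk);print(len(vs))
w=np.array([px2w(z,u,v,float(d[v,u])) for u,v in zip(us,vs) if d[v,u]>0])
h=(w-c)@n
for r in np.c_[us[:len(w)],vs[:len(w)],w.round(4),(h*1000).round(1)][::12]:print(*r)
```

```text
BL 119.1 261.5 0.826429009437561 [0.5248 0.4327 0.0676]
BR 332.1 241.5 0.8960338234901428 [0.5686 0.0458 0.0029]
FL 127.4 321.8 0.8422790765762329 [0.4164 0.4252 0.0348]
FR 337.6 302.9 0.8809492588043213 [ 4.496e-01  3.600e-02 -2.000e-04]
w12b 174.7 259.1 0.8422085046768188 [0.5302 0.3369 0.0522]
w23b 227.6 254.1 0.8472667932510376 [0.5395 0.2403 0.0483]
w34b 280.3 249.1 0.8410784602165222 [0.5475 0.1422 0.0555]
w12f 180.3 316.5 0.8417824506759644 [0.4258 0.3271 0.0365]
w23f 232.6 311.8 0.8472542762756348 [0.434  0.2316 0.032 ]
w34f 285.3 307.1 0.8411988615989685 [0.4422 0.1336 0.0391]
floor 1212 1998 [0.49214768 0.23459822 0.03349626] [-0.25390685 -0.02143963  0.96699103] 14.762351479720795 uphill yaw 4.826547243535283
234
192.0 269.0 0.5122 0.3052 0.049 8.4
203.0 270.0 0.5103 0.2851 0.048 8.4
192.0 272.0 0.5065 0.3046 0.0504 11.2
191.0 274.0 0.5029 0.3065 0.0498 11.5
203.0 276.0 0.4995 0.2858 0.0439 7.1
201.0 277.0 0.4978 0.2896 0.0432 6.8
199.0 278.0 0.4958 0.2929 0.0446 8.6
197.0 279.0 0.4941 0.2967 0.0439 8.2
195.0 280.0 0.4922 0.3001 0.0449 9.6
196.0 281.0 0.49 0.2967 0.0501 15.2
199.0 282.0 0.488 0.29 0.0543 20.0
194.0 284.0 0.4847 0.3008 0.0478 14.3
197.0 285.0 0.4827 0.2943 0.0512 18.2
200.0 286.0 0.481 0.2898 0.0474 15.1
195.0 288.0 0.4774 0.2988 0.0473 15.7
198.0 289.0 0.4756 0.2933 0.0471 16.1
202.0 290.0 0.4742 0.2893 0.034 3.8
197.0 292.0 0.4702 0.2958 0.0441 14.5
202.0 293.0 0.4687 0.29 0.0306 2.0
199.0 295.0 0.4647 0.2918 0.0443 16.2
```

```bash
cat >> h.py <<'E'
def go(P,yaw=None,s=None):
    from scipy.spatial.transform import Rotation as Ro
    s=s or state();R=Ro.from_rotvec(s['orientation']).as_matrix()
    sh=R.T@(np.array(P)-s['tool_pos']);cur=np.degrees(np.arctan2(R[1,0],R[0,0]))
    t=0 if yaw is None else -((yaw-cur+180)%360-180)
    print('at',s['tool_pos'].round(4),'xyaw',round(cur,2),'tilt',np.degrees(np.arccos(-R[2,2])).round(2),'F',s['wrist_force'].round(1),'gap',round(s['finger_gap'],4),'t',round(s['t'],2))
    print('shift mm',(sh*1000).round(1),'turn',round(t,1))
E
python3 - <<'E'
from h import *
go([.455,.295,.2],90)
m=camera_model('wrist');s=state()
print(w2px(m,[s['tool_pos'],s['tool_pos']+[0,0,-.017]]), np.array(m['R']).round(2))
E
```

```text
at [0.1554 0.5011 0.2228] xyaw 72.77 tilt 0.07 F [-0.1 -0.5 -0.3] gap 0.0918 t 0.15
shift mm [-108.1  347.2   22.9] turn -17.2
[[313.32237152 300.29836017]
 [313.22162771 285.1348833 ]] [[ 0.3   0.96  0.  ]
 [ 0.91 -0.28  0.29]
 [ 0.28 -0.09 -0.96]]
```

```bash
python3 -m creep '[[-0.018,0.058,0,-5],[-0.036,0.116,0.005,-10],[-0.054,0.174,0.01,-17.2],[-0.072,0.232,0.018,-17.2],[-0.09,0.29,0.023,-17.2],[-0.108,0.347,0.023,-17.2],[-0.108,0.347,0.023,-17.2],[-0.108,0.347,0.023,-17.2]]' -0.3
python3 - <<'E'
from h import *
m,p,d,s=snap('wrist','w1');go([.475,.295,.2],90,s)
E
```

```text
t: 1.15
tool_pos: [0.4542, 0.2952, 0.1995]
orientation: [-2.223, -2.22, 0.003]
wrist_force: [-0.3, -0.2, -0.0]
finger_gap: 0.0321
at [0.4542 0.2952 0.1995] xyaw 89.92 tilt 0.12 F [-0.3 -0.2 -0. ] gap 0.0321 t 1.15
shift mm [-0.2 20.8 -0.6] turn -0.1
```

View pics/w1.png

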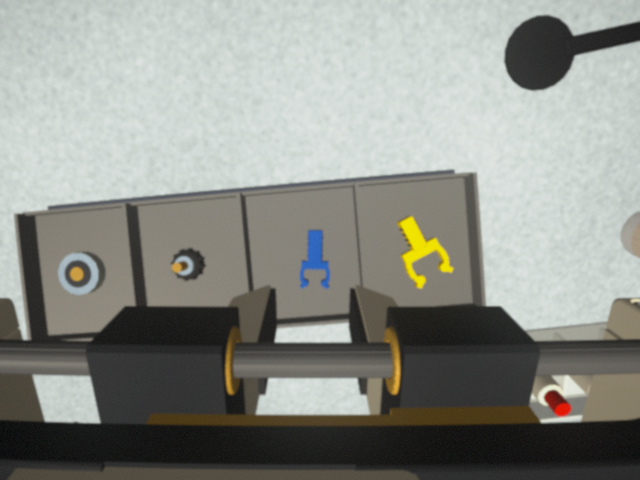

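Run:
```python
from h import *
z,p,d=load('w1')
cv2.imwrite('pics/w1c.png',cv2.resize(p[210:310,265:365,::-1],None,fx=6,fy=6,interpolation=cv2.INTER_CUBIC))
hsv=cv2.cvtColor(p,cv2.COLOR_RGB2HSV)
mk=(hsv[:,:,0]>100)&(hsv[:,:,0]<130)&(hsv[:,:,1]>120);mk[:,:280]=0;mk[:,350:]=0;mk[:215]=0;mk[300:]=0
vs,us=np.nonzero(mk)
for v in range(vs.min(),vs.max()+1,3):
    u=us[vs==v];print(v,u.min(),u.max(),len(u),round(float(np.median(d[v,u])),4))
```

```text
230 311 311 1 0.3301
233 309 321 13 0.3288
236 308 321 14 0.329
239 308 321 14 0.329
242 308 321 14 0.3294
245 308 321 14 0.3295
248 308 321 14 0.3294
251 308 321 14 0.3293
254 308 321 14 0.3297
257 308 321 14 0.3295
260 308 321 14 0.3301
263 302 327 26 0.3338
266 302 327 26 0.337
269 301 328 8 0.3369
272 300 328 6 0.3377
275 300 329 7 0.3374
278 300 328 7 0.3377
281 301 327 13 0.3378
284 301 327 13 0.3382
287 302 327 4 0.3377
```

View pics/w1c.png

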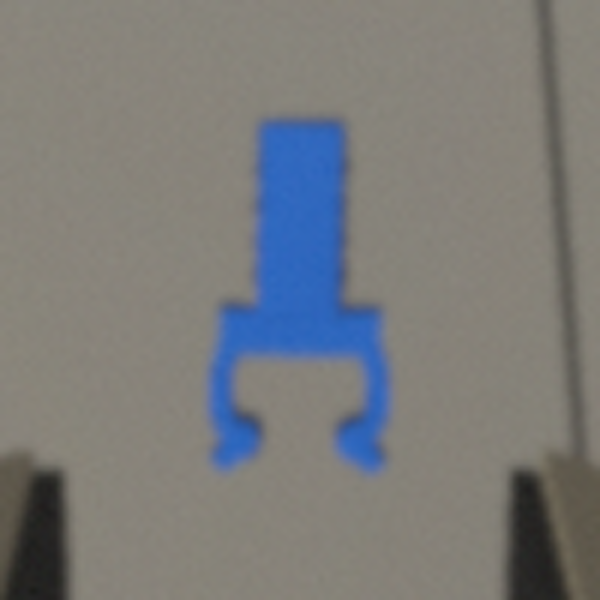

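Run:
```python
from h import *
z,p,d=load('w1')
T=px2w(z,314.7,245.2,.3295);J=px2w(z,314.4,287,.338)
print(T,J,np.degrees(np.arctan2(*(J-T)[[1,0]])))
print('tabend',px2w(z,314.7,230,.3288),px2w(z,314.7,261,.330))
n=np.array([-.2539*1.014,-.0214,.967]);n/=np.linalg.norm(n)
C=T-8*n/1000;print('tab centre',C)
# floor near clip
for u,v in [(290,235),(340,235),(290,265),(340,262)]: print(px2w(z,u,v,dep(d,u,v)).round(4))
go(C+[0,0,.08],90)
```

```text
[0.47645995 0.29634322 0.04800879] [0.51327877 0.29610424 0.05041188] -0.37188247464824675
tabend [0.46414854 0.29635194 0.04496448] [0.48923553 0.29633295 0.05140468]
tab centre [0.4785177  0.29651427 0.04027986]
[0.4729 0.2748 0.0299]
[0.4726 0.3185 0.0308]
[0.4982 0.2748 0.0369]
[0.4954 0.3186 0.0373]
at [0.4538 0.2957 0.1997] xyaw 90.01 tilt 0.11 F [-0.9 -0.7  0.9] gap 0.032 t 1.2
shift mm [ 0.9 24.9 79.3] turn 0.0
```

```bash
python3 -m creep '[[0.001,0.0248,0.05,0],[0.001,0.0248,0.09,0],[0.001,0.0248,0.11,0],[0.001,0.0248,0.11,0]]' -0.56
python3 - <<'E'
from h import *
m,p,d,s=snap('wrist','w2');go([.4785,.2965,.0545],90,s)
z,p,d=load('w2')
print(w2px(z,[.4785,.2965,.0403]))
E
```

```text
t: 1.7
tool_pos: [0.4763, 0.2974, 0.0884]
orientation: [-2.218, -2.223, 0.008]
wrist_force: [-0.3, 0.8, 0.6]
finger_gap: 0.02
at [0.4763 0.2974 0.0884] xyaw 90.14 tilt 0.32 F [-0.3  0.8  0.6] gap 0.02 t 1.7
shift mm [-0.8  2.4 33.8] turn 0.1
[[312.45906691 267.44703744]]
```

View pics/w2.png

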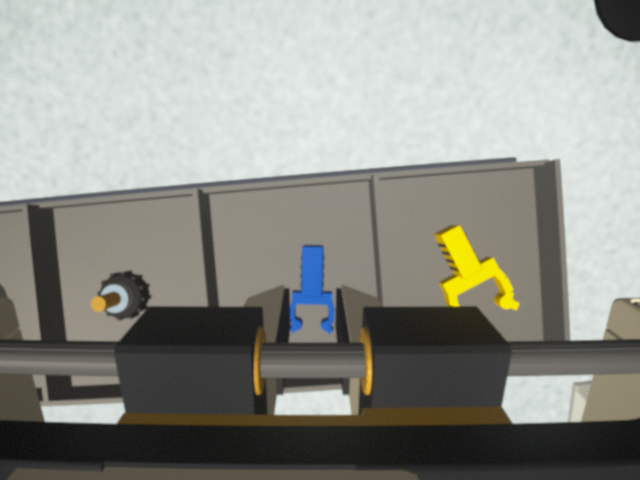

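```bash
python3 -m creep '[[-0.0008,0.0024,0.015,0],[-0.0008,0.0024,0.028,0],[-0.0008,0.0024,0.034,0],[-0.0008,0.0024,0.034,0]]' -0.56; python3 -c "
from h import *
go([.4785,.2965,.0545],90)"
```

```text
t: 2.25
tool_pos: [0.4794, 0.2966, 0.0552]
orientation: [-2.218, -2.223, 0.006]
wrist_force: [0.3, 0.7, 0.3]
finger_gap: 0.0204
at [0.4794 0.2966 0.0552] xyaw 90.12 tilt 0.21 F [0.3 0.7 0.3] gap 0.0204 t 2.25
shift mm [-0.1 -0.9  0.7] turn 0.1
```

```bash
python3 -m creep '[[0,-0.0009,0.0007,0],[0,-0.0009,0.0007,0],[0,-0.0009,0.0007,0],[0,-0.0009,0.0007,0]]' -1 30;  python3 -m creep '[[0,0,-0.02,0],[0,0,-0.05,0],[0,0,-0.09,0],[0,0,-0.09,0]]'; python3 -c "
from h import *
snap('wrist','w3');go([.385,-.02,.07],68.4)"
```

```text
t: 2.75
tool_pos: [0.4786, 0.2966, 0.0547]
orientation: [-2.219, -2.223, 0.005]
wrist_force: [-0.3, -0.5, 0.6]
finger_gap: 0.0003
t: 3.25
tool_pos: [0.4806, 0.2976, 0.1479]
orientation: [2.218, 2.223, 0.005]
wrist_force: [0.1, -0.0, -0.8]
finger_gap: 0.0002
at [0.4795 0.2971 0.1459] xyaw 90.11 tilt 0.02 F [-0.2  0.2 -1.4] gap 0.0001 t 3.3
shift mm [-316.9  -95.1   76.1] turn 21.7
```

View pics/w3.png

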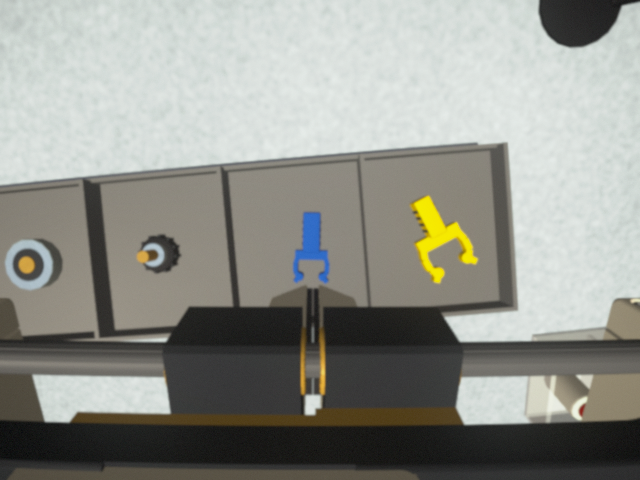

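Run:
```python
from h import *
z,p,d=load('w3')
cv2.imwrite('pics/w3c.png',cv2.resize(p[190:310,255:375,::-1],None,fx=5,fy=5,interpolation=cv2.INTER_CUBIC))
for u,v in [(312,216),(312,225),(312,240),(312,246)]: print(u,v,px2w(z,u,v,dep(d,u,v)).round(4))
s=state()
P=s['tool_pos'];print(w2px(z,[P,P-[0,0,.017],P-[0,0.,.0],P+[.0095,0,-.017],P-[.0095,0,.017]]).round(1))
print(dep(d,311,296),[ (v,d[v,311]) for v in range(284,310,2)])
```

```text
312 216 [0.4665 0.2967 0.0457]
312 225 [0.4726 0.2967 0.047 ]
312 240 [0.4824 0.2968 0.0501]
312 246 [0.4866 0.2968 0.0507]
[[313.2 296.5]
 [313.  281.6]
 [313.2 296.5]
 [312.9 299. ]
 [313.1 263.7]]
0.165998175740242 [(284, np.float32(0.2885526)), (286, np.float32(0.289)), (288, np.float32(0.29138666)), (290, np.float32(0.17141756)), (292, np.float32(0.16856734)), (294, np.float32(0.16650514)), (296, np.float32(0.16444078)), (298, np.float32(0.16383615)), (300, np.float32(0.16101363)), (302, np.float32(0.15872961)), (304, np.float32(0.15785657)), (306, np.float32(0.15663315)), (308, np.float32(0.15402365))]
```

View pics/w3c.png

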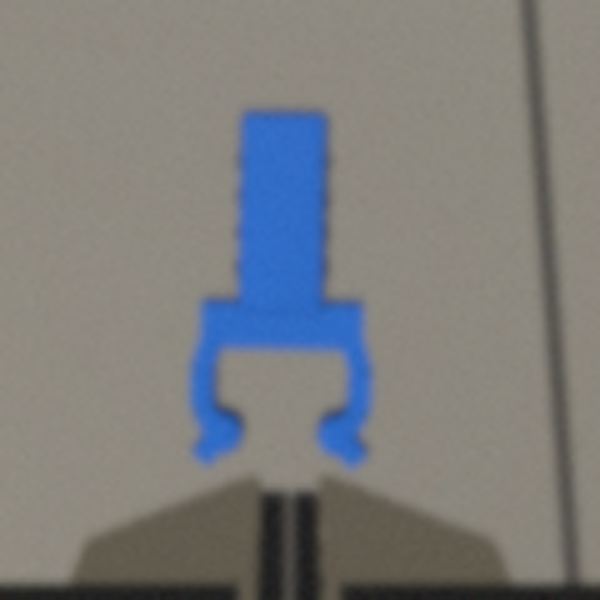

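Run:
```python
from h import *
z,p,d=load('w3');s=state();print(s['tool_pos'])
for v in (290,294,300,306): print(px2w(z,311,v,float(d[v,311])).round(4))
for v in (288,292,300): print(v,[(u,round(float(d[v,u]),3)) for u in range(280,345,4)])
```

```text
[0.4794914  0.29707298 0.14592198]
[0.4732 0.2961 0.1527]
[0.4728 0.2961 0.1577]
[0.4728 0.2961 0.1634]
[0.4731 0.2961 0.1681]
288 [(280, 0.29), (284, 0.291), (288, 0.29), (292, 0.29), (296, 0.29), (300, 0.169), (304, 0.17), (308, 0.29), (312, 0.29), (316, 0.29), (320, 0.168), (324, 0.167), (328, 0.168), (332, 0.289), (336, 0.29), (340, 0.288), (344, 0.29)]
292 [(280, 0.291), (284, 0.291), (288, 0.164), (292, 0.165), (296, 0.164), (300, 0.165), (304, 0.164), (308, 0.169), (312, 0.168), (316, 0.168), (320, 0.164), (324, 0.163), (328, 0.164), (332, 0.164), (336, 0.164), (340, 0.29), (344, 0.29)]
300 [(280, 0.158), (284, 0.158), (288, 0.157), (292, 0.157), (296, 0.158), (300, 0.156), (304, 0.158), (308, 0.161), (312, 0.167), (316, 0.162), (320, 0.158), (324, 0.158), (328, 0.156), (332, 0.157), (336, 0.156), (340, 0.156), (344, 0.158)]
```

Run:
```python
from h import *
m,p,d,s=snap('scene','s1');P=s['tool_pos'];print(P,w2px(m,[P,P-[0,0,.017],P+[0,0,.007]]))
u,v=[int(x) for x in w2px(m,[P])[0]]
cv2.imwrite('pics/s1c.png',cv2.resize(p[v-50:v+50,u-60:u+60,::-1],None,fx=6,fy=6,interpolation=cv2.INTER_CUBIC));print(u,v)
```

```text
[0.4794914  0.29707298 0.14592198] [[394.55113346 147.95231621]
 [393.75254376 153.11506254]
 [394.88532071 145.79114253]]
394 147
```

View pics/s1c.png

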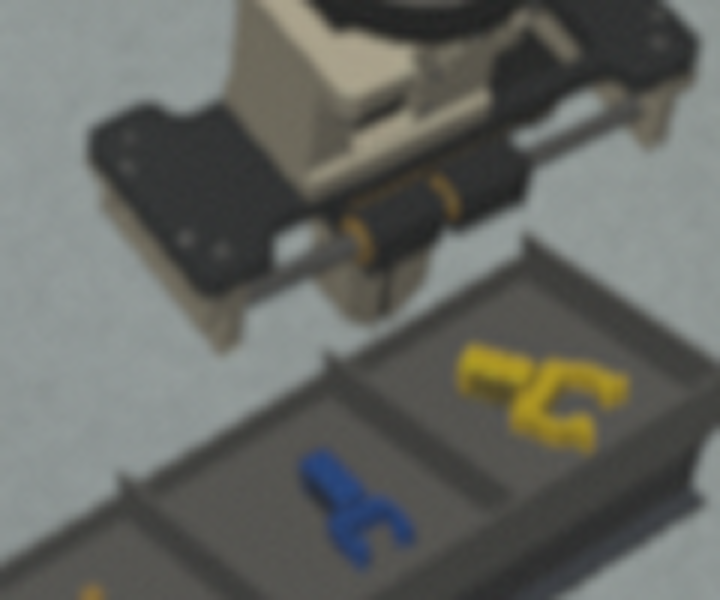

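Run:
```python
from h import *
z,p,d=load('s1')
for u,v in [(395,140),(395,145),(396,148),(396,150),(392,146),(399,146),(396,151),(396,152),(396,154)]: print(u,v,px2w(z,u,v,float(d[v,u])).round(4))
z,p,d=load('w0' if 0 else 'wrist0')
# wide open initial: finger tip points; TCP .1554 .5011 .2228
for u,v in [(207,290),(207,293),(207,300),(423,290),(423,293),(200,289),(160,310),(208,370)]: print(u,v,px2w(z,u,v,float(d[v,u])).round(4))
```

```text
395 140 [0.5146 0.2647 0.2283]
395 145 [0.4931 0.2852 0.1775]
396 148 [0.491  0.2909 0.1622]
396 150 [0.4917 0.2912 0.1562]
392 146 [0.4921 0.2788 0.1773]
399 146 [0.4923 0.2968 0.1662]
396 151 [0.4912 0.292  0.152 ]
396 152 [0.404  0.369  0.0036]
396 154 [0.4237 0.3527 0.0284]
207 290 [0.1348 0.459  0.2276]
207 293 [0.1362 0.4583 0.2273]
207 300 [0.1388 0.4577 0.2288]
423 290 [0.1616 0.5485 0.2295]
423 293 [0.161  0.5476 0.2333]
200 289 [0.1331 0.4567 0.2287]
160 310 [0.1294 0.448  0.2504]
208 370 [0.1242 0.486  0.3104]
```

```bash
python3 -m creep '[[0,-0.0025,0.03,0],[0,-0.0025,0.06,0],[0,-0.0025,0.086,0],[0,-0.0025,0.091,0],[0,-0.0025,0.091,0]]' -0.56; python3 -c "
from h import *
go([.477,.2965,.0325],90)
snap('wrist','w4')
"
```

```text
t: 3.98
tool_pos: [0.4757, 0.2964, 0.0531]
orientation: [-2.218, -2.223, 0.007]
wrist_force: [-0.4, -0.9, 1.0]
finger_gap: 0.0203
at [0.4757 0.2964 0.0531] xyaw 90.11 tilt 0.26 F [-0.4 -0.9  1. ] gap 0.0203 t 3.98
shift mm [ 0.1  1.4 20.6] turn 0.1
```

View pics/w4.png

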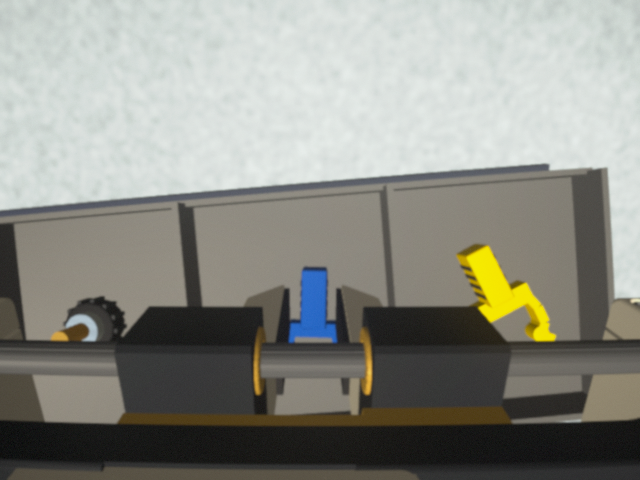

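```bash
python3 -m creep '[[0,0.001,0.004,0],[0,0.001,0.008,0],[0,0.001,0.008,0]]' ; python3 -m creep '[[0,0.0005,0.003,0],[0,0.0005,0.006,0],[0,0.0005,0.006,0]]'; python3 -c "
from h import *
go([.477,.2965,.0325],90)
snap('wrist','w5');snap('scene','s5')
"
```

```text
t: 4.4
tool_pos: [0.4771, 0.2966, 0.0458]
orientation: [-2.219, -2.223, 0.005]
wrist_force: [-0.0, 0.3, -0.4]
finger_gap: 0.0202
t: 4.78
tool_pos: [0.4773, 0.2965, 0.0395]
orientation: [-2.219, -2.223, 0.006]
wrist_force: [0.8, -0.8, -0.0]
finger_gap: 0.0199
at [0.4773 0.2965 0.0395] xyaw 90.11 tilt 0.22 F [ 0.8 -0.8 -0. ] gap 0.0199 t 4.78
shift mm [ 0.  -0.3  7. ] turn 0.1
```

View pics/w5.png

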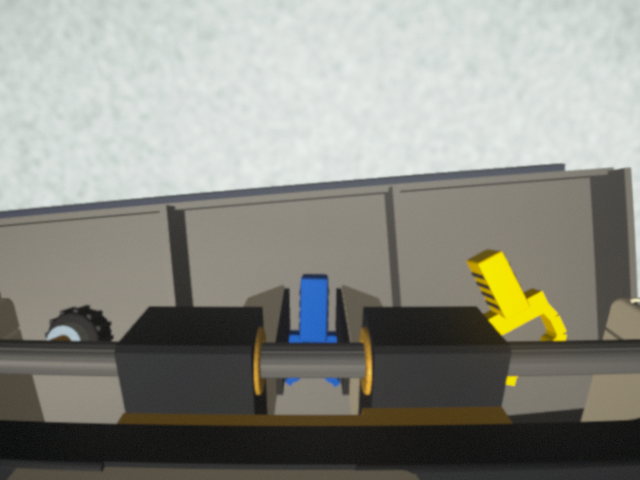

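```bash
python3 -m creep '[[0,0,0.003,0],[0,0,0.006,0],[0,0,0.0075,0],[0,0,0.0075,0]]' ; python3 -m creep '[[0,0,0,0],[0,0,0,0],[0,0,0,0]]' -1 35
```

```text
t: 5.38
tool_pos: [0.4774, 0.2965, 0.0321]
orientation: [-2.219, -2.223, 0.005]
wrist_force: [0.3, 0.0, 0.0]
finger_gap: 0.0201
t: 5.75
tool_pos: [0.4774, 0.2966, 0.0321]
orientation: [-2.218, -2.223, 0.005]
wrist_force: [-0.1, 0.1, 0.3]
finger_gap: 0.0116
```

```bash
python3 -m creep '[[0,0,-0.02,0],[0,0,-0.06,0],[0,0,-0.1,0],[0,0,-0.1,0]]'; python3 -c "
from h import *
go([.385,-.02,.07],68.4)
snap('wrist','w6');snap('scene','s6');z,p,d=load('s6')
u,v=[int(x) for x in w2px(z,state()['tool_pos'])[0]]
a=np.hstack([cv2.resize(p[v-40:v+60,u-50:u+50],(400,400),interpolation=cv2.INTER_CUBIC),cv2.resize(load('w6')[1][230:350,250:370],(400,400))])
cv2.imwrite('pics/s6c.png',a[:,:,::-1])
"
```

```text
t: 6.25
tool_pos: [0.4795, 0.2976, 0.1354]
orientation: [2.218, 2.223, 0.005]
wrist_force: [0.2, 0.0, -0.8]
finger_gap: 0.0114
at [0.4795 0.2976 0.1354] xyaw 90.12 tilt 0.19 F [ 0.2  0.  -0.8] gap 0.0114 t 6.25
shift mm [-317.4  -95.4   64.7] turn 21.7
```

View pics/s6c.png

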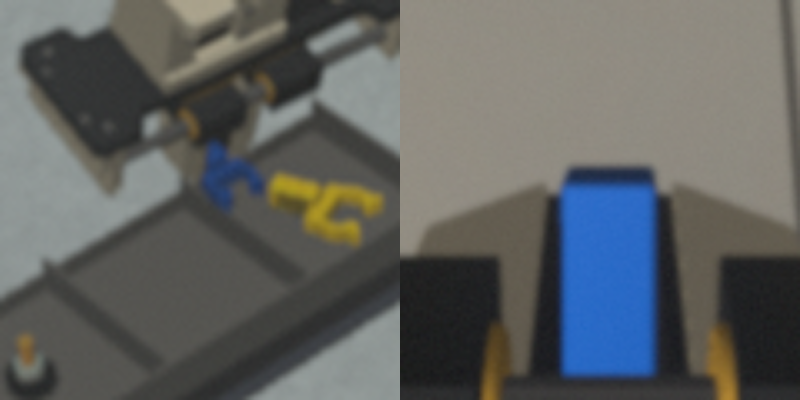

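```bash
python3 -m creep '[[-0.04,-0.012,0,4],[-0.09,-0.027,0,8],[-0.14,-0.042,0,12],[-0.19,-0.057,0,16],[-0.24,-0.072,0,20],[-0.28,-0.084,0,21.7],[-0.31,-0.093,0.02,21.7],[-0.317,-0.095,0.06,21.7],[-0.317,-0.095,0.095,21.7],[-0.317,-0.095,0.105,21.7],[-0.317,-0.095,0.105,21.7]]'; python3 -c "
from h import *
go([.385,-.02,.0055],68.4)
m,p,d,s=snap('scene','s7')
u,v=[int(x) for x in w2px(m,s['tool_pos'])[0]]
cv2.imwrite('pics/s7c.png',cv2.resize(p[v-60:v+60,u-60:u+60,::-1],None,fx=5,fy=5))
"
```

```text
t: 7.72
tool_pos: [0.3822, -0.0205, 0.0273]
orientation: [-2.596, -1.765, 0.008]
wrist_force: [0.2, -0.3, 1.2]
finger_gap: 0.0115
at [ 0.3822 -0.0205  0.0273] xyaw 68.42 tilt 0.32 F [ 0.2 -0.3  1.2] gap 0.0115 t 7.72
shift mm [ 1.6  2.6 21.8] turn 0.0
```

View pics/s7c.png

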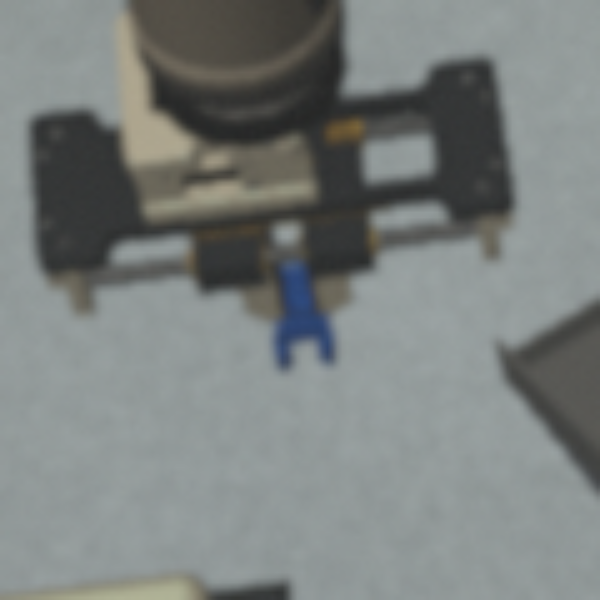

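```bash
python3 -m creep '[[0,0,0.01,0],[0,0,0.018,0],[0,0,0.0215,0],[0,0,0.0215,0]]' ; python3 -c "
from h import *
snap('wrist','w8');go([.382,-.0205,-.003],68.4)"
```

```text
t: 8.28
tool_pos: [0.3827, -0.0206, 0.0063]
orientation: [-2.597, -1.766, 0.006]
wrist_force: [-0.5, -0.1, -0.0]
finger_gap: 0.0114
at [ 0.3828 -0.0206  0.0064] xyaw 68.43 tilt 0.23 F [-0.3  0.   0. ] gap 0.0116 t 8.32
shift mm [-0.1 -0.7  9.4] turn 0.0
```

View pics/w8.png

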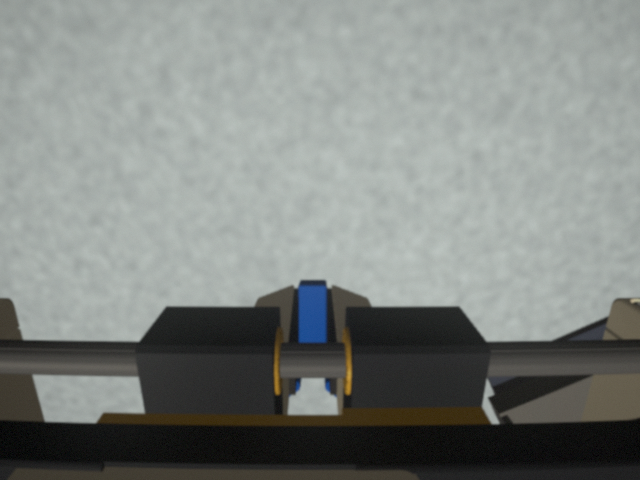

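```bash
python3 -m creep '[[0,0,0.001,0],[0,0,0.0015,0],[0,0,0.0015,0]]' ; python3 -m creep '[[0,0,0,0],[0,0,0,0],[0,0,0,0],[0,0,0,0]]' -0.58;  python3 -m creep '[[0,0,0.003,0],[0,0,0.006,0],[0,0,0.0072,0],[0,0,0.0072,0]]'; python3 -c "
from h import *
snap('wrist','w9');go([.382,-.0205,-.003],68.4)
m,p,d,s=snap('scene','s9')
u,v=[int(x) for x in w2px(m,s['tool_pos'])[0]]
a=np.hstack([cv2.resize(p[v-30:v+30,u-30:u+30],(400,400),interpolation=cv2.INTER_CUBIC),cv2.resize(load('w9')[1][230:350,250:370],(400,400))])
cv2.imwrite('pics/s9c.png',a[:,:,::-1])
"
```

```text
t: 8.7
tool_pos: [0.3828, -0.0206, 0.005]
orientation: [-2.597, -1.766, 0.006]
wrist_force: [-0.0, 0.7, -0.0]
finger_gap: 0.0114
t: 9.2
tool_pos: [0.3828, -0.0206, 0.005]
orientation: [-2.597, -1.766, 0.006]
wrist_force: [0.2, -0.1, -0.1]
finger_gap: 0.0191
t: 9.7
tool_pos: [0.3827, -0.0206, -0.0024]
orientation: [-2.597, -1.766, 0.006]
wrist_force: [0.3, 0.1, 0.3]
finger_gap: 0.0192
at [ 0.3827 -0.0206 -0.0023] xyaw 68.44 tilt 0.23 F [-0.3  0.1 -1.3] gap 0.0194 t 9.75
shift mm [-0.1 -0.7  0.7] turn 0.0
```

View pics/s9c.png

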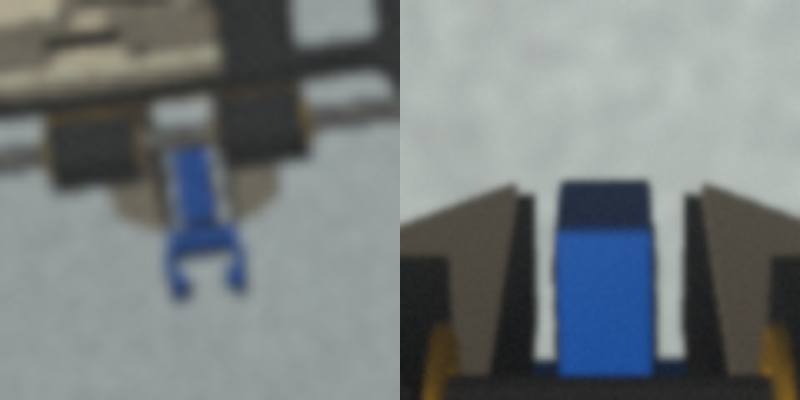

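```bash
python3 -m creep '[[0,0,0.0005,0],[0,0,0.0005,0],[0,0,0.0005,0]]' -1 45
python3 - <<'E'
from h import *
m,p,d,s=snap('wrist','w10')
hsv=cv2.cvtColor(p,cv2.COLOR_RGB2HSV)
u=314
print([(v,tuple(p[v,u]),round(float(d[v,u]),4)) for v in range(280,306)])
from scipy.spatial.transform import Rotation as Ro
R=Ro.from_rotvec(s['orientation']).as_matrix()
for v in (284,285,298,299,300): 
    for z in (0,.016): print(v,z,(R.T@(ray_z(m,314,v,z)-s['tool_pos'])*1000).round(1))
    print(' dep',px2w(m,314,v,float(d[v,u])).round(4))
go([.382,-.02,.1])
cv2.imwrite('pics/w10c.png',cv2.resize(p[270:350,270:360,::-1],None,fx=7,fy=7,interpolation=cv2.INTER_CUBIC))
E
```

```text
t: 10.18
tool_pos: [0.3828, -0.0207, -0.0027]
orientation: [-2.597, -1.766, 0.006]
wrist_force: [-0.3, -0.2, -0.1]
finger_gap: 0.0113
[(280, (np.uint8(173), np.uint8(180), np.uint8(176)), 0.1713), (281, (np.uint8(172), np.uint8(180), np.uint8(177)), 0.1712), (282, (np.uint8(167), np.uint8(174), np.uint8(170)), 0.1724), (283, (np.uint8(140), np.uint8(146), np.uint8(147)), 0.1729), (284, (np.uint8(93), np.uint8(100), np.uint8(106)), 0.1703), (285, (np.uint8(53), np.uint8(61), np.uint8(75)), 0.0), (286, (np.uint8(38), np.uint8(47), np.uint8(64)), 0.1675), (287, (np.uint8(37), np.uint8(46), np.uint8(62)), 0.1672), (288, (np.uint8(37), np.uint8(46), np.uint8(65)), 0.166), (289, (np.uint8(37), np.uint8(47), np.uint8(63)), 0.165), (290, (np.uint8(36), np.uint8(44), np.uint8(62)), 0.1652), (291, (np.uint8(36), np.uint8(45), np.uint8(63)), 0.1621), (292, (np.uint8(37), np.uint8(44), np.uint8(62)), 0.1634), (293, (np.uint8(37), np.uint8(45), np.uint8(62)), 0.1611), (294, (np.uint8(36), np.uint8(44), np.uint8(62)), 0.1597), (295, (np.uint8(32), np.uint8(39), np.uint8(60)), 0.16), (296, (np.uint
[... 425 characters left out ...]
.uint8(85), np.uint8(155)), 0.1567), (304, (np.uint8(41), np.uint8(84), np.uint8(156)), 0.1574), (305, (np.uint8(35), np.uint8(82), np.uint8(153)), 0.1569)]
284 0 [ 0.4 -9.1 -2.7]
284 0.016 [  0.3 -16.  -18.7]
 dep [ 0.3735 -0.0166  0.0023]
285 0 [ 0.4 -8.6 -2.7]
285 0.016 [  0.3 -15.6 -18.7]
 dep [0.3103 0.0078 0.1597]
298 0 [ 0.4 -2.4 -2.7]
298 0.016 [  0.3 -10.  -18.7]
 dep [ 0.374  -0.0168  0.0154]
299 0 [ 0.4 -1.9 -2.7]
299 0.016 [  0.3  -9.6 -18.7]
 dep [ 0.3738 -0.0167  0.0166]
300 0 [ 0.4 -1.4 -2.7]
300 0.016 [  0.3  -9.1 -18.7]
 dep [ 0.3743 -0.017   0.0163]
at [ 0.3828 -0.0207 -0.0027] xyaw 68.44 tilt 0.22 F [-0.   0.4 -0.4] gap 0.0116 t 10.22
shift mm [   0.    -1.3 -102.7] turn 0
```

View pics/w10c.png

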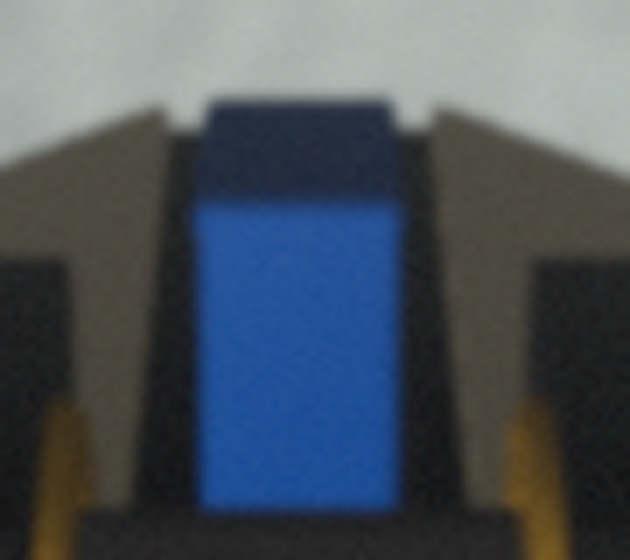

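```bash
python3 -c "
from h import *
go([.605,-.26,.25],68.4)
z,p,d=load('top0')
for z0 in (.172,.149,.146): print(w2px(z,[.586,-.253,z0]))
"
```

```text
at [ 0.3828 -0.0207 -0.0027] xyaw 68.44 tilt 0.22 F [-0.   0.4 -0.4] gap 0.0116 t 10.22
shift mm [-141.6  293.9 -253.1] turn 0.0
[[521.07628583 214.95877462]]
[[515.09971672 217.71074277]]
[[514.34643712 218.05757004]]
```

```bash
python3 -m creep '[[0,0,-0.03,0],[0,0,-0.08,0],[0,0.01,-0.135,0],[-0.02,0.04,-0.19,0],[-0.045,0.09,-0.23,0],[-0.07,0.14,-0.253,0],[-0.092,0.19,-0.253,0],[-0.115,0.24,-0.253,0],[-0.135,0.28,-0.253,0],[-0.1416,0.294,-0.253,0],[-0.1416,0.294,-0.253,0],[-0.1416,0.294,-0.253,0]]'; python3 -c "
from h import *
snap('wrist','w11');go([.605,-.26,.25],68.4)"
```

```text
t: 11.72
tool_pos: [0.6046, -0.2593, 0.2497]
orientation: [-2.596, -1.766, 0.006]
wrist_force: [0.6, -0.2, 0.3]
finger_gap: 0.012
at [ 0.6046 -0.2592  0.2501] xyaw 68.47 tilt 0.23 F [-0.3 -0.6  0.7] gap 0.0118 t 11.78
shift mm [-0.6  0.7  0.1] turn 0.1
```

View pics/w11.png

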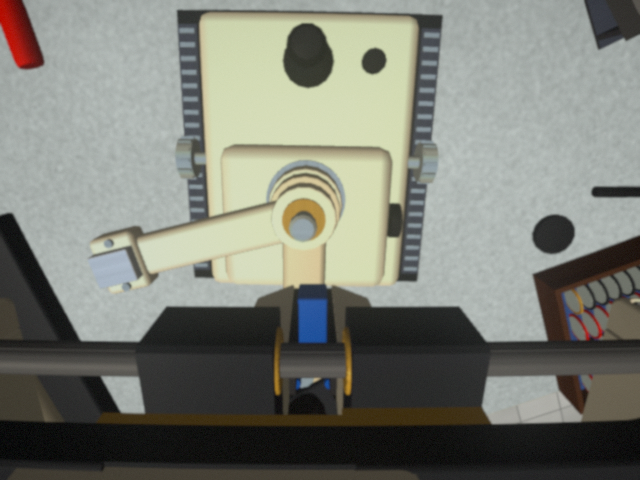

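Run:
```python
from h import *
z,p,d=load('w11')
cv2.imwrite('pics/w11c.png',cv2.resize(p[180:260,260:350,::-1],None,fx=8,fy=8,interpolation=cv2.INTER_CUBIC))
```

```text
(no output)
```

View pics/w11c.png

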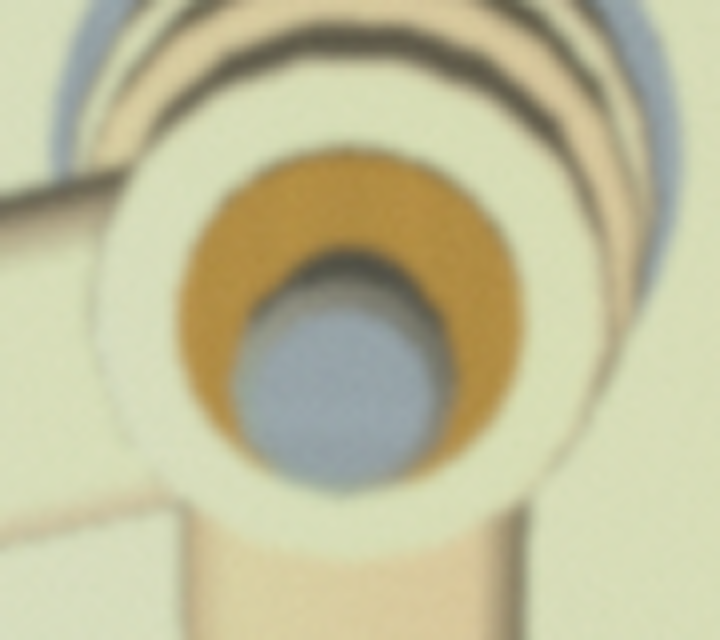

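Run:
```python
from h import *
z,p,d=load('w11');s=state()
H=ray_z(z,301.8,229.3,.172);W=ray_z(z,303.4,219.5,.149);B=ray_z(z,303.4,218.1,.146)
print(H,W,B,dep(d,302,230),px2w(z,301.8,229.3,dep(d,302,230)),px2w(z,288,219,dep(d,288,219)))
from scipy.spatial.transform import Rotation as Ro
R=Ro.from_rotvec(s['orientation']).as_matrix()
for P in (H,W,B): print((R.T@(P-s['tool_pos'])*1000).round(1))
# check via top/scene
J=px2w(z,308,40,dep(d,308,40,3));print('joy',J,np.degrees(np.arctan2(*(W-J)[[1,0]])))
# held tab check
print([(v,tuple(int(x) for x in p[v,313]),round(float(d[v,313]),4)) for v in range(280,304,2)])
zt,pt,dt=load('top0');print(w2px(zt,[H,[W[0],W[1],.149]]));zs,ps,ds=load('scene0');print(w2px(zs,[H,[W[0],W[1],.149]]))
u,v=[int(x) for x in w2px(zs,[H])[0]];cv2.imwrite('pics/sH.png',cv2.resize(ps[v-20:v+25,u-25:u+25,::-1],None,fx=10,fy=10,interpolation=cv2.INTER_CUBIC));print(u-25,v-20)
u,v=[int(x) for x in w2px(zt,[H])[0]];cv2.imwrite('pics/tH.png',cv2.resize(pt[v-20:v+25,u-25:u+25,::-1],None,fx=10,fy=10,interpolation=cv2.INTER_CUBIC));print(u-25,v-20)
```

```text
[ 0.59093998 -0.26152493  0.172     ] [ 0.59050757 -0.26082103  0.149     ] [ 0.59024617 -0.26078866  0.146     ] 0.24812161922454834 [ 0.59073915 -0.26142062  0.17282105] [ 0.58612811 -0.27038184  0.14986729]
[ -7.  -11.6  78.2]
[ -6.4 -12.2 101.2]
[ -6.5 -12.5 104.2]
joy [ 0.48396449 -0.21525571  0.1322107 ] -23.154959507646872
[(280, (216, 200, 156), 0.3139), (282, (206, 190, 149), 0.3149), (284, (117, 114, 100), 0.1698), (286, (45, 52, 65), 0.169), (288, (40, 46, 61), 0.1661), (290, (43, 52, 64), 0.1635), (292, (43, 51, 63), 0.1628), (294, (41, 50, 63), 0.1607), (296, (41, 49, 65), 0.1591), (298, (43, 59, 95), 0.1577), (300, (44, 81, 142), 0.1568), (302, (47, 90, 160), 0.1574)]
[[526.15757779 211.90769517]
 [519.63009576 215.0069657 ]]
[[159.98748012 315.83470581]
 [163.4172406  320.61531283]]
134 295
501 191
```

View pics/tH.png

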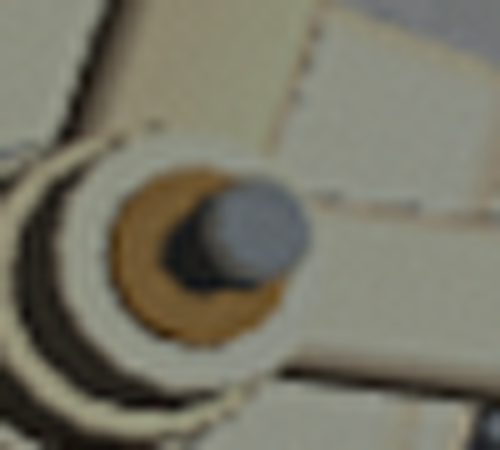

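View pics/sH.png

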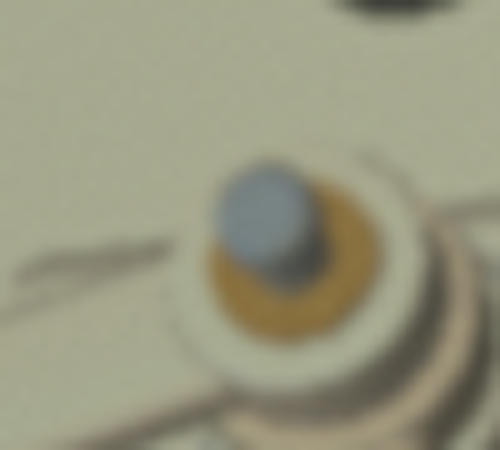

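```bash
python3 -m creep '[[-0.003,-0.04,0,0],[-0.0065,-0.078,0.02,0],[-0.0065,-0.078,0.06,0],[-0.0065,-0.078,0.09,0],[-0.0065,-0.078,0.1,0],[-0.0065,-0.078,0.1,0],[-0.0065,-0.078,0.1,0]]'; python3 -c "
from h import *
go([.5905,-.2608,.1475],68.4)
snap('wrist','w12');m,p,d,s=snap('scene','s12')
u,v=[int(x) for x in w2px(m,[.58,-.255,.16])[0]]
cv2.imwrite('pics/s12c.png',cv2.resize(p[v-50:v+30,u-50:u+50,::-1],None,fx=7,fy=7,interpolation=cv2.INTER_CUBIC))
m,p,d,s=snap('top','t12')
u,v=[int(x) for x in w2px(m,[.58,-.255,.16])[0]]
cv2.imwrite('pics/t12c.png',cv2.resize(p[v-30:v+50,u-50:u+50,::-1],None,fx=7,fy=7,interpolation=cv2.INTER_CUBIC));print(u-50,v-30)
"
```

```text
t: 12.65
tool_pos: [0.53, -0.237, 0.1518]
orientation: [2.596, 1.767, -0.004]
wrist_force: [0.3, -0.4, -0.0]
finger_gap: 0.0114
at [ 0.53   -0.237   0.1518] xyaw 68.48 tilt 0.17 F [ 0.3 -0.4 -0. ] gap 0.0114 t 12.65
shift mm [ 0.1 65.   4.3] turn 0.1
469 190
```

View pics/s12c.png

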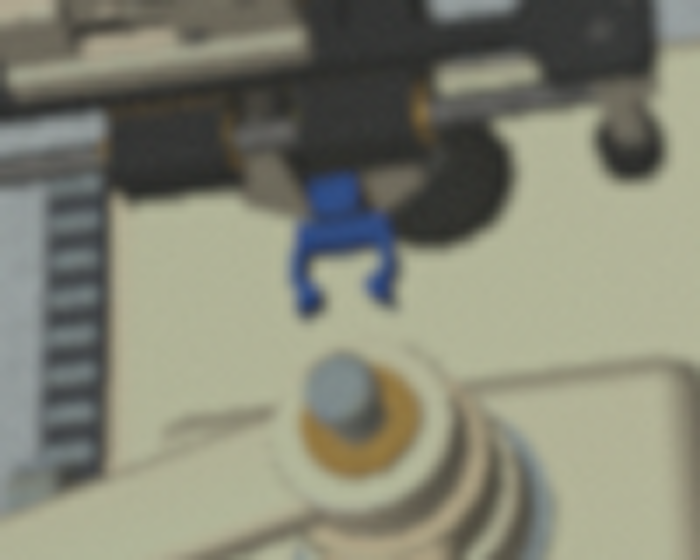

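View pics/t12c.png

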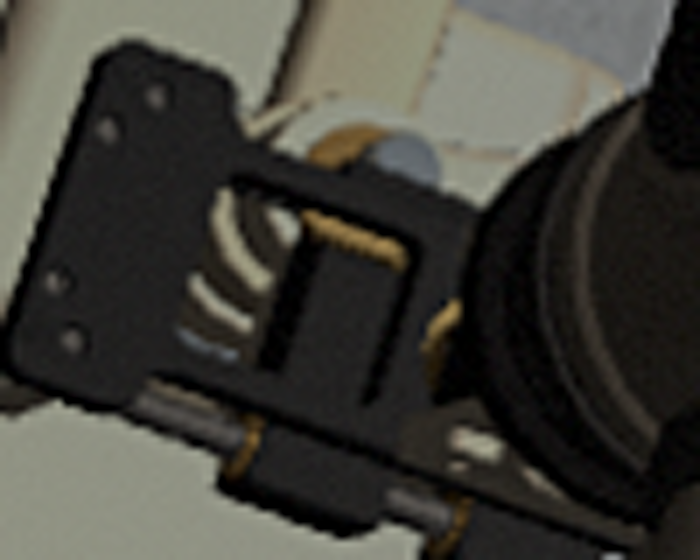

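Run:
```python
from h import *
z,p,d=load('s12');s=state()
u0,v0=[int(x) for x in w2px(z,[.58,-.255,.16])[0]];u0-=50;v0-=50
from scipy.spatial.transform import Rotation as Ro
R=Ro.from_rotvec(s['orientation']).as_matrix()
f=lambda x,y,zz:(R.T@(ray_z(z,u0+x/7-.5,v0+y/7-.5,zz)-s['tool_pos'])*1000).round(1)
for n,a in dict(head=(343,388,.172),washerL=(302,428,.149),washerR=(420,412,.149),lipL=(308,293,.1635),lipR=(381,283,.1635),jawL=(293,265,.1635),jawR=(400,250,.1635)).items(): print(n,f(*a))
```

```text
head [  0.4  66.2 -20.7]
washerL [-15.1  64.8   2.3]
washerR [14.2 65.1  2.3]
lipL [ -9.5  35.3 -12.1]
lipR [  8.7  35.4 -12.2]
jawL [-13.   27.  -12.1]
jawR [ 13.6  27.1 -12.2]
```

```bash
python3 -m creep '[[0,0,0.002,0],[0,0,0.0043,0],[0,0.005,0.0043,0],[0,0.01,0.0043,0],[0,0.014,0.0043,0],[0,0.014,0.0043,0]]'; python3 -c "
from h import *
go([.5905,-.2608,.1475],68.4)
m,p,d,s=snap('scene','s13')
u,v=[int(x) for x in w2px(m,[.58,-.255,.16])[0]]
cv2.imwrite('pics/s13c.png',cv2.resize(p[v-30:v+25,u-35:u+35,::-1],None,fx=11,fy=11,interpolation=cv2.INTER_CUBIC))
from scipy.spatial.transform import Rotation as Ro
R=Ro.from_rotvec(s['orientation']).as_matrix()
hsv=cv2.cvtColor(p,cv2.COLOR_RGB2HSV)
vs,us=np.nonzero((hsv[:,:,0]>100)&(hsv[:,:,0]<130)&(hsv[:,:,1]>120))
for a,b in zip(us,vs):
  if abs(a-u)<30 and abs(b-v)<30 and d[b,a]>0:
    w=px2w(m,a,b,float(d[b,a])); q=R.T@(w-s['tool_pos'])*1000
    if q[1]>16: print(a,b,w.round(4)[2],q.round(0))
" | awk 'NR<4||NR%6==0'
```

```text
t: 13.55
tool_pos: [0.5431, -0.2422, 0.147]
orientation: [2.597, 1.767, -0.005]
wrist_force: [1.0, -0.1, -0.4]
finger_gap: 0.0117
at [ 0.5431 -0.2422  0.147 ] xyaw 68.48 tilt 0.18 F [ 1.  -0.1 -0.4] gap 0.0117 t 13.55
shift mm [ 0.1 50.9 -0.6] turn 0.1
162 298 0.1686 [  3.  17. -22.]
161 299 0.1653 [  1.  17. -18.]
165 300 0.1621 [  7.  18. -15.]
163 301 0.1599 [  3.  19. -13.]
158 302 0.1568 [ -7.  18. -10.]
164 302 0.1588 [  4.  20. -12.]
158 303 0.1612 [ -6.  22. -14.]
164 303 0.1576 [  4.  22. -11.]
158 304 0.1585 [ -6.  22. -12.]
155 306 0.1585 [-12.  25. -12.]
156 311 0.1599 [-10.  36. -13.]
```

View pics/s13c.png

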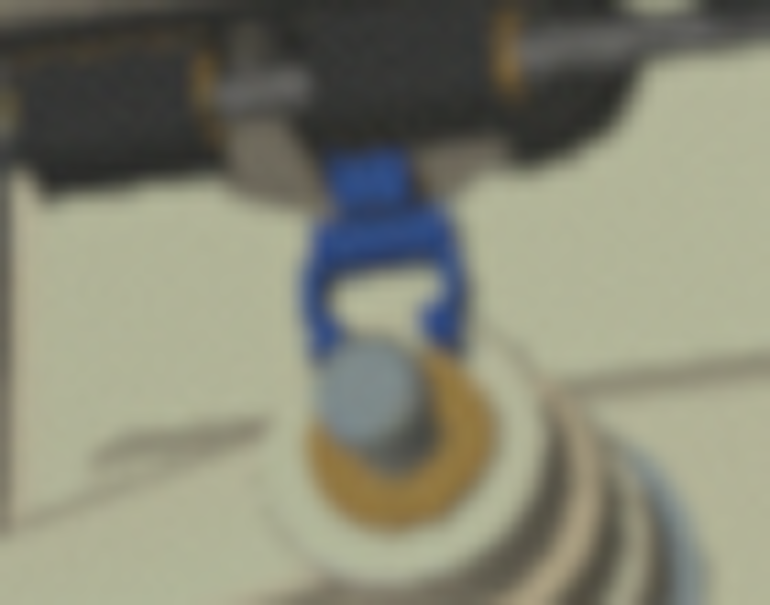

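```bash
python3 -m creep '[[0,0.003,-0.0006,0],[0,0.006,-0.0006,0],[0,0.009,-0.0006,0],[0,0.009,-0.0006,0]]' -1 58; python3 -c "
from h import *
go([.5905,-.2608,.1475],68.4)"
```

```text
t: 14.1
tool_pos: [0.5514, -0.2455, 0.1475]
orientation: [2.597, 1.767, -0.005]
wrist_force: [-0.6, 0.2, -0.6]
finger_gap: 0.0114
at [ 0.5514 -0.2455  0.1475] xyaw 68.48 tilt 0.18 F [-0.6  0.2 -0.6] gap 0.0114 t 14.1
shift mm [ 0.1 41.9 -0.1] turn 0.1
```

```bash
for i in 1; do python3 -m creep '[[0,0.002,0,0],[0,0.004,0,0],[0,0.005,0,0]]'; done; python3 -c "
from h import *
go([.5905,-.2608,.1475],68.4)
m,p,d,s=snap('scene','s14')
u,v=[int(x) for x in w2px(m,[.58,-.255,.16])[0]]
cv2.imwrite('pics/s14c.png',cv2.resize(p[v-30:v+25,u-35:u+35,::-1],None,fx=11,fy=11,interpolation=cv2.INTER_CUBIC))"
```

```text
t: 14.48
tool_pos: [0.5544, -0.2465, 0.1466]
orientation: [-2.594, -1.765, 0.009]
wrist_force: [-4.9, 1.9, -1.0]
finger_gap: 0.0114
at [ 0.5544 -0.2465  0.1466] xyaw 68.48 tilt 0.39 F [-4.9  1.9 -1. ] gap 0.0114 t 14.47
shift mm [-0.1 38.8 -1.1] turn 0.1
```

View pics/s14c.png

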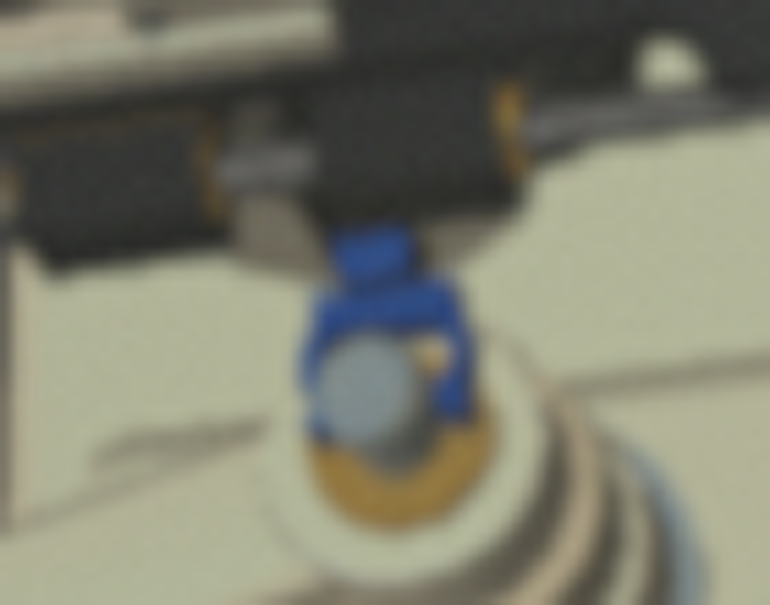

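```bash
python3 -m creep '[[0,0.003,-0.0005,0],[0,0.005,-0.0005,0],[0,0.007,-0.0005,0],[0,0.007,-0.0005,0]]'; python3 -c "
from h import *
go([.5905,-.2608,.1475],68.4)"
```

```text
t: 15.02
tool_pos: [0.5625, -0.2497, 0.1475]
orientation: [-2.597, -1.767, 0.006]
wrist_force: [2.4, -1.5, -0.3]
finger_gap: 0.0115
at [ 0.5625 -0.2497  0.1475] xyaw 68.48 tilt 0.21 F [ 2.4 -1.5 -0.3] gap 0.0115 t 15.03
shift mm [-0.  30.1 -0.1] turn 0.1
```

```bash
python3 -m creep '[[0,0.001,0,0],[0,0.001,0,0]]'; python3 -c "
from h import *
go([.5905,-.2608,.1475],68.4)
m,p,d,s=snap('scene','s15')
u,v=[int(x) for x in w2px(m,[.58,-.255,.16])[0]]
cv2.imwrite('pics/s15c.png',cv2.resize(p[v-30:v+25,u-35:u+35,::-1],None,fx=11,fy=11,interpolation=cv2.INTER_CUBIC))"
```

```text
t: 15.28
tool_pos: [0.5627, -0.2498, 0.1474]
orientation: [-2.595, -1.766, 0.007]
wrist_force: [-3.8, 1.0, 1.5]
finger_gap: 0.0114
at [ 0.5627 -0.2498  0.1474] xyaw 68.48 tilt 0.29 F [-3.8  1.   1.5] gap 0.0114 t 15.28
shift mm [-0.1 29.9 -0.2] turn 0.1
```

View pics/s15c.png

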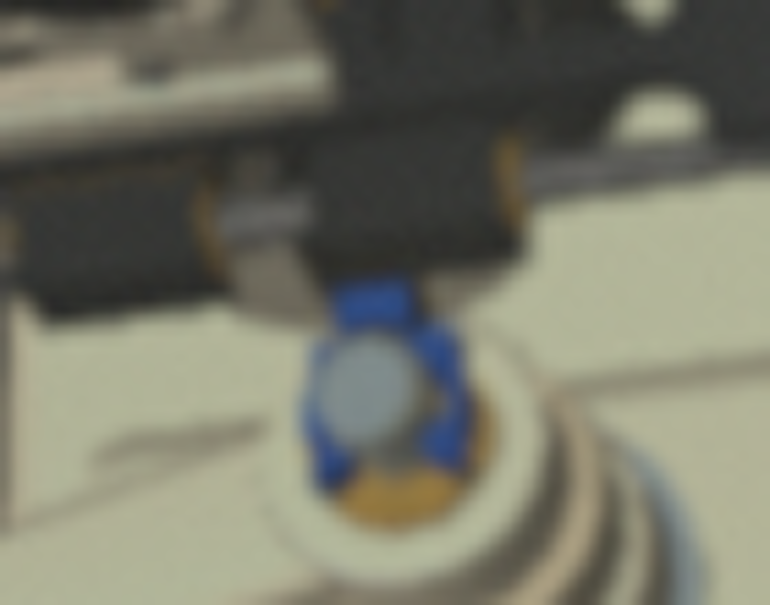

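```bash
python3 -m creep '[[0,-0.0005,0.0006,0],[0,-0.0005,0.0012,0],[0,-0.0005,0.0012,0]]'; python3 -c "
from h import *
go([.5905,-.2608,.1475],68.4)"
```

```text
t: 15.7
tool_pos: [0.5626, -0.2497, 0.1464]
orientation: [-2.596, -1.767, 0.006]
wrist_force: [-0.2, 0.1, 1.8]
finger_gap: 0.0112
at [ 0.5626 -0.2497  0.1464] xyaw 68.48 tilt 0.24 F [-0.2  0.1  1.8] gap 0.0112 t 15.7
shift mm [-0.1 30.  -1.2] turn 0.1
```

```bash
python3 -m creep '[[0,0,0.0006,0],[0,0,0.0006,0]]'; python3 -c "
from h import *
go([.5905,-.2608,.1475],68.4)"
```

```text
t: 15.95
tool_pos: [0.5626, -0.2498, 0.1463]
orientation: [-2.596, -1.767, 0.006]
wrist_force: [-2.7, 1.8, 5.1]
finger_gap: 0.0115
at [ 0.5626 -0.2498  0.1463] xyaw 68.48 tilt 0.22 F [-2.7  1.8  5.1] gap 0.0115 t 15.95
shift mm [-0.  30.  -1.3] turn 0.1
```

Resting on the washer. Release, with a small opening, and rise.

```bash
python3 -m creep '[[0,0,-0.0003,0],[0,0,-0.0003,0],[0,0,-0.0003,0],[0,0,-0.0003,0]]' -0.55; python3 -m creep '[[0,0,-0.008,0],[0,0,-0.02,0],[0,0,-0.04,0],[0,0,-0.07,0],[0,0.02,-0.1,0],[0,0.045,-0.1,0],[0,0.045,-0.1,0]]'; python3 -c "
from h import *
go([.5905,-.2608,.1475],68.4)
m,p,d,s=snap('scene','s16')
u,v=[int(x) for x in w2px(m,[.58,-.255,.16])[0]]
print(u,v)
snap('wrist','w16')
cv2.imwrite('pics/s16c.png',cv2.resize(p[v-30:v+25,u-35:u+35,::-1],None,fx=11,fy=11,interpolation=cv2.INTER_CUBIC))"
```

```text
t: 16.45
tool_pos: [0.5627, -0.2498, 0.1464]
orientation: [-2.596, -1.767, 0.006]
wrist_force: [-1.2, -0.6, 0.2]
finger_gap: 0.0206
t: 17.32
tool_pos: [0.6056, -0.2665, 0.2466]
orientation: [-2.597, -1.768, 0.005]
wrist_force: [-0.1, 0.3, -0.6]
finger_gap: 0.0207
at [ 0.6056 -0.2665  0.2466] xyaw 68.49 tilt 0.19 F [-0.1  0.3 -0.6] gap 0.0207 t 17.32
shift mm [  0.  -16.   99.2] turn 0.1
162 311
```

View pics/s16c.png

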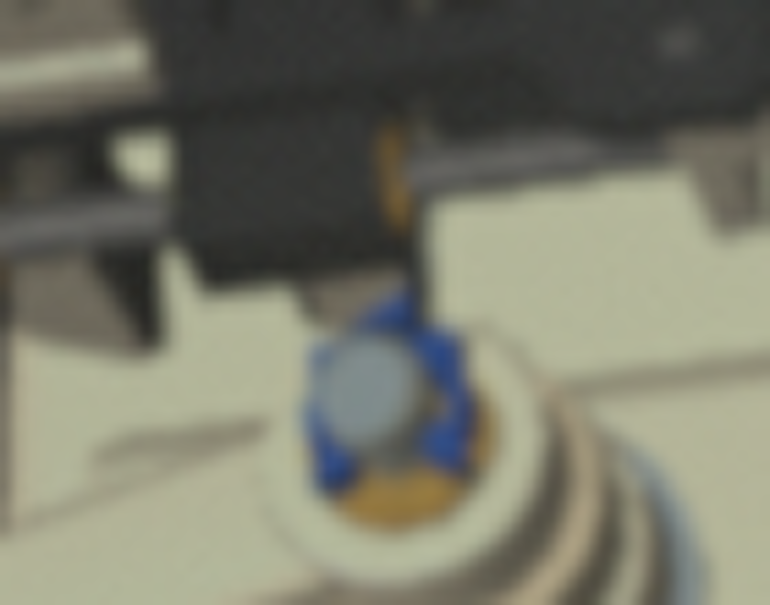

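View pics/w16.png

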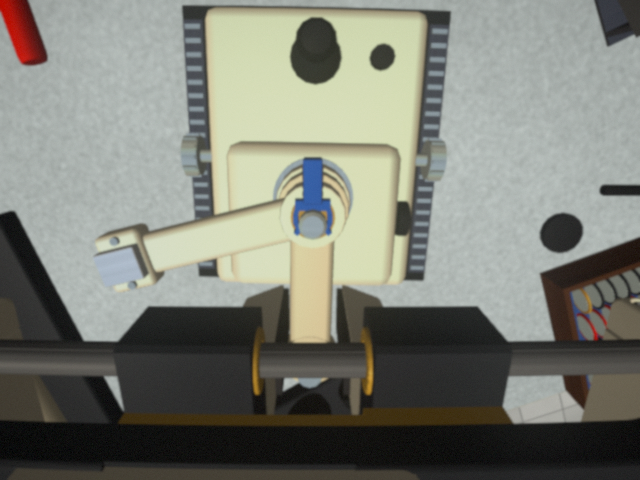

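Run:
```python
from h import *
z,p,d=load('w16');s=state()
from scipy.spatial.transform import Rotation as Ro
R=Ro.from_rotvec(s['orientation']).as_matrix();f=lambda w:(R.T@(w-s['tool_pos'])*1000).round(1)
cv2.imwrite('pics/w16c.png',cv2.resize(p[150:245,265:360,::-1],None,fx=6.3,fy=6.3,interpolation=cv2.INTER_CUBIC))
for v in range(158,200,4): 
    w=px2w(z,313,v,dep(d,313,v,1));print(v,w.round(4),f(w))
for v in (205,): 
  for u in (300,326): w=px2w(z,u,v,dep(d,u,v,1));print('jaw',w.round(4))
print([(v,tuple(int(x) for x in p[v,313])) for v in range(154,164)])
```

```text
158 [ 0.5533 -0.2458  0.1582] [  0.1 -54.4  88. ]
162 [ 0.5549 -0.2465  0.166 ] [  0.1 -52.7  80.2]
166 [ 0.5572 -0.2474  0.1658] [  0.1 -50.3  80.4]
170 [ 0.5594 -0.2482  0.166 ] [  0.1 -47.9  80.2]
174 [ 0.5616 -0.2491  0.1661] [  0.1 -45.5  80.2]
178 [ 0.5639 -0.25    0.1662] [  0.1 -43.   79.9]
182 [ 0.5663 -0.251   0.1652] [  0.1 -40.4  80.9]
186 [ 0.5686 -0.2519  0.1652] [  0.1 -38.   80.9]
190 [ 0.5709 -0.2527  0.1659] [  0.1 -35.6  80.3]
194 [ 0.5732 -0.2537  0.1657] [  0.1 -33.   80.5]
198 [ 0.5756 -0.2546  0.1656] [  0.1 -30.5  80.5]
jaw [ 0.5781 -0.2646  0.1583]
jaw [ 0.5841 -0.249   0.1586]
[(154, (197, 197, 161)), (155, (196, 197, 163)), (156, (175, 178, 150)), (157, (123, 127, 115)), (158, (68, 78, 89)), (159, (54, 74, 109)), (160, (56, 86, 140)), (161, (56, 93, 159)), (162, (56, 96, 164)), (163, (54, 95, 164))]
```

View pics/w16c.png

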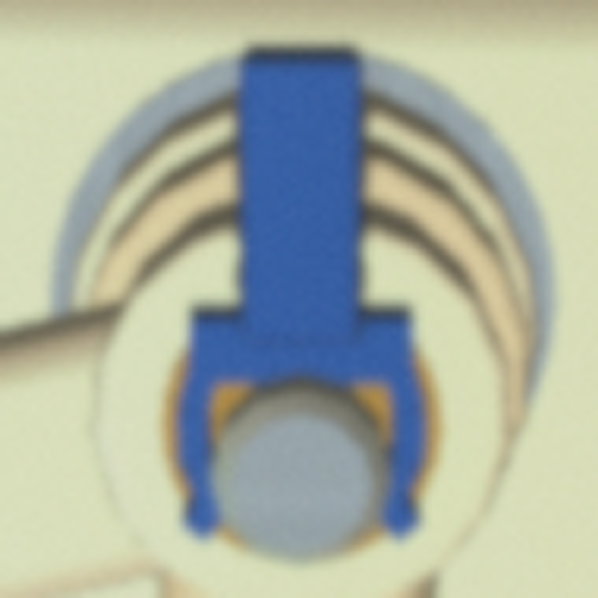

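Run:
```python
from h import *
z,p,d=load('w16');s=state()
from scipy.spatial.transform import Rotation as Ro
R=Ro.from_rotvec(s['orientation']).as_matrix();f=lambda x,y,zz:(R.T@(ray_z(z,265+x/6.3-.5,150+y/6.3-.5,zz)-s['tool_pos'])*1000).round(1)
for n,a in dict(head=(301,480,.1728),headL=(212,470,.1728),headR=(386,470,.1728),headfront=(301,560,.1728),hubL=(93,430,.147),hubR=(505,430,.147),washL=(165,430,.15),washR=(438,430,.15),rear=(301,54,.1657),shoulder=(215,316,.1585),lipL=(200,520,.1585),lipR=(402,520,.1585),tipL=(203,537,.1585)).items(): print(n,f(*a))
```

```text
head [ -0.3 -14.6  73.3]
headL [ -9.  -15.6  73.3]
headR [  8.  -15.6  73.3]
headfront [-0.3 -6.4 73.2]
hubL [-22.8 -13.2  99.1]
hubR [ 21.7 -13.3  99. ]
washL [-14.8 -14.   96.1]
washR [ 14.3 -14.   96. ]
rear [ -0.3 -55.   80.5]
shoulder [ -9.1 -28.   87.7]
lipL [-10.9  -6.4  87.6]
lipR [10.2 -6.4 87.5]
tipL [-10.6  -4.6  87.6]
```

```bash
python3 -c "
from h import *
m,p,d,s=snap('top','t17');cv2.imwrite('pics/t17c.png',p[220:340,100:360,::-1].repeat(3,0).repeat(3,1)[:600,:800]);print(s['wrist_force'].round(1),s['t'])"
```

```text
[ 0.6 -0.1  0.8] 17.425
```

View pics/t17c.png

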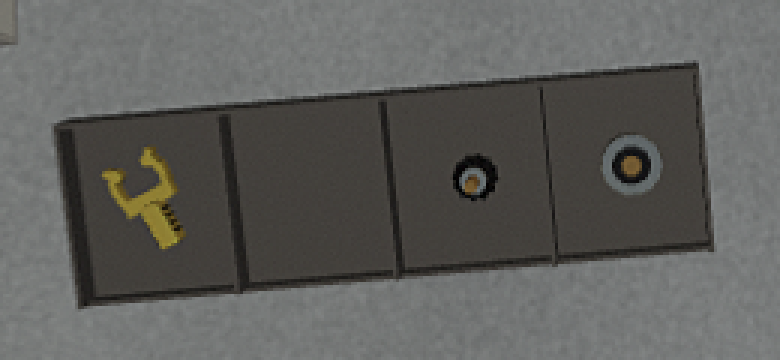

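The other three parts are still in their compartments and the blue clip's compartment is empty.

```bash
python3 -c "
from plant import hand_in
print(hand_in())"
```

```text
the job is handed in; nothing more can be done
None
```

The blue clip is in the shaft groove, resting flat on the brass washer and released. I handed in at about 17.4 s; no verdict is reported.

**What I did:**
- I took the clip from the tray and set it down on the table to level it. I then gripped it again and pushed it on along the lamp's +x.
- Resistance was about 5 N at some 7 mm before home. The clip then snapped in and came up against a hard stop.
- I lowered it until it pressed on the washer with about 5 N, let go and moved the gripper clear.

**Last checks:**
- **Fit:** in the wrist picture the seat lies within about 1 mm of the shaft axis.
- **Flatness:** the tab's top is level to within 1 mm along its length.
- **Tray and arm:** the other three parts are still in their compartments. The wrist force read about 1 N, which is noise level.

**What failed or disagreed:**
- **First grasp:** it closed on nothing. In the scene and wrist pictures the fingertips stand about 6 mm behind the reported TCP, not 17 mm ahead of it. I corrected for this by eye and the second grasp held.
- **Shaft position:** the top camera put the shaft about 2 mm away from where the wrist and scene cameras did. I used the wrist and scene cameras.

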